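Shut the catch drawer and hold the dispenser gate open at the index

ROBOT

A 7-joint arm with a two-finger parallel gripper is mounted at the origin on a cart in front of the work surface, level with it; the furniture and walls round the work are solid. World frame = base frame: x ahead of the robot, y to its left, z up, the work surface at z = 0. Lengths are in m, angles in rad, forces in N, time in s.
With the tool pointing down it reaches from about 0.4 to 0.875 m from the base axis. Payload 6.5 kg.
Tool frame: the origin (TCP) lies between the finger pads, 19 mm behind the fingertips; this is the grasp point; z points along the fingers, y is the line along which they close (so a half turn about z gives the same grasp; the last joint's range is limited). The gripper opens to 88 mm and grips with 3 to 60 N. Pads are 18 mm wide; open, the fingers measure 123 mm over their backs; the gripper's body (75 mm by 187 mm) begins 45 mm behind the grasp point.
Start: joints at [1.059, 0.536, -0.004, 1.538, 0.003, 1.067, -0.071], TCP at [0.28, -0.586, 0.257] pointing down, gripper open.
Joint ranges: [-2.7, 2.7], [-0.37, 2.16], [-1.27, 1.26], [0.24, 2.4], [-1.31, 4.45], [0.19, 1.91], [-2.76, 2.76]. Speed limits (rad/s): [2.39, 2.39, 3.14, 3.14, 3.14, 3.14, 3.14].

INTERFACE

Orientations are given as [roll, pitch, yaw] about the fixed x, y, z axes, in that order (R = Rz(yaw) Ry(pitch) Rx(roll)).
In Python, from bench import ctrl, solve_ik, read_camera gives the robot as it stands. The module is installed in compiled form; this text tells all that it offers. Calls block until the motion is done:
- ctrl.move_ptp(position, orientation): joint-space move of the TCP to a pose.
- ctrl.move_linear(position, speed=0.15, ori=None): straight line of the TCP; ori=None keeps the orientation; speed is the mean speed in m/s.
- ctrl.move_joints(angles): joint-space move.
- ctrl.command_gripper(opening, grasp_force=None): opening from 0.0 (shut) to 1.0 (fully open); grasp_force is the grip in N (None keeps the last); returns when the fingers have stopped.
- ctrl.hold(seconds).
- solve_ik(position, orientation): joint angles nearest the present ones, or None.
- ctrl.observe(): the state.
- read_camera(name): name is "side" or "top" or "wrist"; returns a dict with "frame" (420x560x3 uint8, red, green, blue), "K" (3x3 intrinsics, pixels), "T" (4x4, takes a point from camera to world coordinates); the wrist camera has in their place "hand_eye" (4x4, takes a point from camera to tool coordinates, whose origin is the TCP and whose axes are the flange's). Camera axes: x right, y down, z forward; pixel columns grow to the right and rows downward; lengths in m; the calibration is good to about 2 mm. A picture is of the moment at which its call begins: read the wrist's pose just before it. There is no depth.
A pose or a line that the arm cannot do raises ctrl.Unreachable and nothing moves.
- ctrl.sign_off(): hands the job in; it is judged then, once.
The state is a dict: "clock": time; "joint_pos": joint angles; "joint_velocities": joint speeds; "tau": joint torques, N m; "tcp_pos": TCP position; "tcp_rot": TCP orientation; "force": force on the tool from outside, world axes, zero at the start; "torque": the same for the moment, N m; "opening": opening from 0.0 (shut) to 1.0 (fully open); "grip_force": force on a finger pad.
Only numpy, scipy, OpenCV 4.12 (cv2) and the standard library are available. Lean on these libraries where they do the work, as an engineer would, in place of code of your own. Each camera call takes 0.05 s, during which the arm holds its last target. There are 200 camera calls.

TASK

Do the opening check on the empty dry-goods dispenser: first push its open catch drawer fully home until it snaps into its catch, then pull the sprung gate out towards you by its upright grip until the gate's black pointer lines up with the red index clip, and keep it there. The gate springs shut if released, so finish still holding it, pointer at the index; do not let go. Leave the red clip where it is set and do not knock the things standing around.

Things in the scene. Friction and masses are not known exactly. Their poses are not given: they have to be found in the camera images.
- dispenser: White countertop dispenser, fixed. Origin on the worktop under its base; its front is its -x (towards the robot, yaw +-0.3 rad), z up. Base x = -0.120 to 0.105, 160 mm wide, flat deck at z = 62 mm; on the rear of the deck a clear round hopper with black lid (94 mm across, to z = 215 mm) whose footing starts at x = +0.004. Offsets in the other entries are in this frame.
- catch_drawer (a joint): Catch drawer in the base, m: 0 = fully home, positive = pulled out towards dispenser -x (end stop 0.075); starts 0.03 to 0.055 open. Friction about 1 N; in the last 13 mm a sprung ball catch first resists with about 5 N (push on to 15 N), then snaps it home and keeps it there. Home: below 0.003.
- drawer_grip (a point): Middle of the front face of the drawer's black grip bar (100 mm wide along y, z = 21 to 47 mm, 10 mm thick, carried 17 mm in front of the white drawer front by two stubs); push it towards dispenser +x. Lies at x = -0.145 with the drawer home, y = 0, z = 34 mm. Axes as the dispenser's.
- gate (a joint): Metal gate slide on the deck, m: 0 = shut (starts so), positive = pulled towards dispenser -x, end stop 0.068. A spring pulls it shut: about 4 N at 0, rising 120 N/m (about 10 N at 0.05).
- gate_grip (a point): On the gate's upright black grip with a yellow top: 18 mm along x, 22 mm along y, from z = 72 to 118 mm; this point is on its axis at z = 100 mm, a good height for the TCP when pinched across y from above. At x = -0.055, y = 0 with the gate shut; moves with the gate.
- gate_pointer (a point): Tip of the thin black pointer that sticks out from the gate to dispenser -y; same x as the grip's axis, y = -51 mm, z = 70 mm. Moves with the gate.
- index (a point): Tip of the red index clip (10 x 22 mm, 8 mm high) on the graduated strip along the -y side of the deck; y = -51 mm, z = 70 mm; axes as the dispenser's. It is set 22 to 52 mm in front (-x) of the shut gate's pointer. The pointer is in line when its x in this frame is 0. The clip slides under about 5 N: leave it alone.
- timer: Bystander, loose: red and white clockwork timer, 67 mm across, 51 mm high; origin under its middle.
- sample_jar: Bystander, loose: white sample jar, 53 mm across, 64 mm high; origin under its middle.
- label_roll: Bystander, loose: brown roll of labels lying flat, 76 mm across, 33 mm high; origin under its middle.
- steel_beaker: Bystander, loose: open steel beaker, 64 mm across, 77 mm high; origin under its middle.

How it is judged:
By the outcome, as a careful person would: the job done as asked, in the order asked, and still so for the second after the job is handed in, while the arm keeps its last pose, push and grip.
It also fails if it takes over 45 s, if anything falls off the work surface, if the arm or the gripper's body presses on something with over 40 N, if the wrist force passes 120 N, or if a joint passes its speed limit or range.

## Working session

There is one attempt and no reset: what is moved stays moved. The work goes in short steps, each a Python script; the robot and the scene stay as the last script left them, time stands still between calls to the robot, and variables do not carry over. Pictures are saved under pics/ and viewed, at most 10 in all, crops included, and the job is handed in when it is done.

```bash
mkdir -p pics; python3 - <<'E'
from bench import ctrl, read_camera
import cv2,numpy as np
np.set_printoptions(precision=4,suppress=True)
for n in ("top","side"):
    c=read_camera(n); cv2.imwrite(f"pics/{n}0.png",c["frame"][:,:,::-1]); print(n,c["K"],c["T"])
    np.savez(f"{n}.npz",K=c["K"],T=c["T"])
s=ctrl.observe(); print(s["clock"],s["tcp_pos"],s["tcp_rot"],s["opening"])
E
```

```text
top [[442.5264   0.     287.5181]
 [  0.     442.5264 209.7382]
 [  0.       0.       1.    ]] [[ 0.0005 -0.9985  0.0548  0.5209]
 [-1.     -0.0005  0.0007  0.1174]
 [-0.0007 -0.0548 -0.9985  1.0485]
 [ 0.      0.      0.      1.    ]]
side [[498.4817   0.     286.3113]
 [  0.     498.4817 200.7109]
 [  0.       0.       1.    ]] [[ 0.4997  0.7359 -0.4569  1.14  ]
 [ 0.8661 -0.4286  0.2571 -0.2152]
 [-0.0066 -0.5243 -0.8515  1.1446]
 [ 0.      0.      0.      1.    ]]
0.1 [ 0.2801 -0.586   0.2567] [-3.1401  0.0001  0.4459] 0.9988887262913516
```

View pics/top0.png

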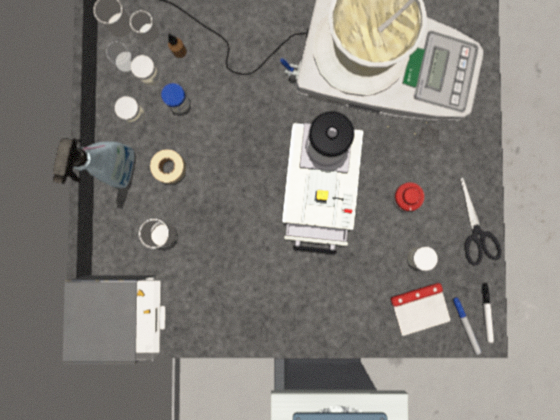

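View pics/side0.png

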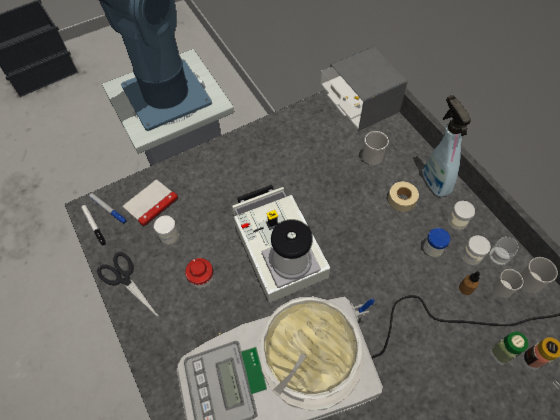

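The top view shows the dispenser at about (285–362, 122–250), with its yellow grip at (322,196), red clip at (348,211) and black drawer bar at (315,247). The surroundings in front of it are clear. I'll enlarge it next.

```bash
python3 - <<'E'
import cv2,numpy as np
a=cv2.imread("pics/top0.png")[170:260,275:375]; cv2.imwrite("pics/c1.png",cv2.resize(a,None,fx=6.5,fy=6.5,interpolation=cv2.INTER_CUBIC))
a=cv2.imread("pics/side0.png")[180:300,220:340]; cv2.imwrite("pics/c2.png",cv2.resize(a,None,fx=5,fy=5,interpolation=cv2.INTER_CUBIC))
E
```

```text
(no output)
```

View pics/c1.png

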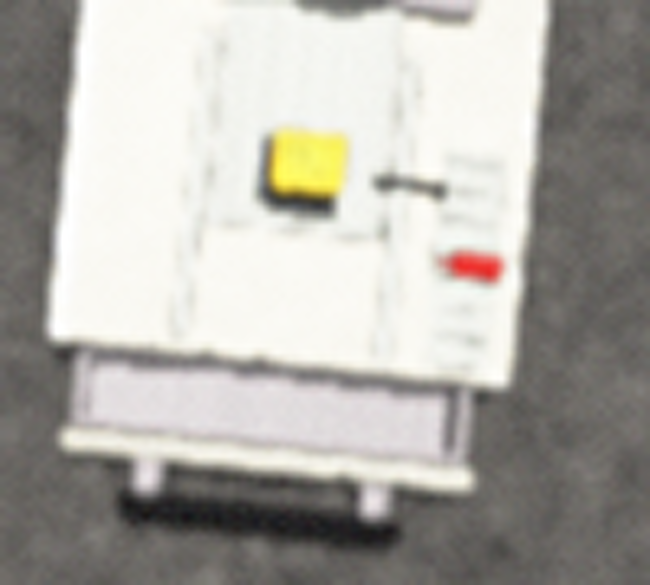

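View pics/c2.png

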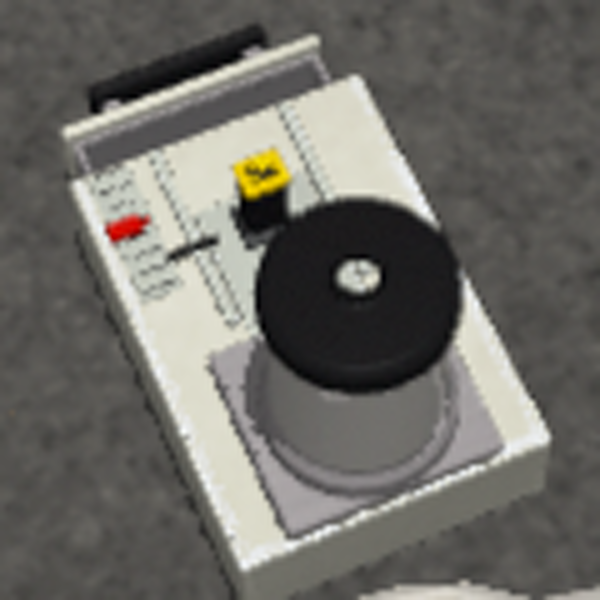

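The top crop shows the grip top at (308,162), pointer tip at (442,190), clip tip at (440,262), deck front corners at (50,345) and (510,385), and the bar front at (122–398, 520–545). The side crop shows the same items: grip top (261,171), pointer tip (170,257) and clip tip (150,222). Next is a joint fit of the pose.

```bash
cat > fit.py <<'E'
import numpy as np
from scipy.optimize import least_squares
np.set_printoptions(precision=4,suppress=True)
C={n:np.load(n+".npz") for n in("top","side")}
def proj(n,P):
    T=C[n]["T"]; p=T[:3,:3].T@(P-T[:3,3]); q=C[n]["K"]@p; return q[:2]/q[2]
def W(v,p): # dispenser frame -> world
    c,s=np.cos(v[2]),np.sin(v[2]); return np.array([v[0]+c*p[0]-s*p[1],v[1]+s*p[0]+c*p[1],p[2]])
top=lambda u,v:((u+.5)/6.5-.5+275,(v+.5)/6.5-.5+170)
sid=lambda u,v:((u+.5)/5-.5+220,(v+.5)/5-.5+180)
obs=[("top",top(50,345),lambda v:(-.12,.08,.062)),("top",top(510,386),lambda v:(-.12,-.08,.062)),
("top",top(308,162),lambda v:(-.055,0,.118)),("top",top(444,191),lambda v:(-.055,-.051,.07)),
("top",top(440,262),lambda v:(-.055-v[4],-.051,.07)),
("top",top(122,519),lambda v:(-.145-v[3],.05,.047)),("top",top(397,546),lambda v:(-.145-v[3],-.05,.047)),
("side",sid(72,183),lambda v:(-.12,-.08,.062)),("side",sid(360,77),lambda v:(-.12,.08,.062)),
("side",sid(549,437),lambda v:(.105,.08,.062)),("side",sid(245,573),lambda v:(.105,-.08,.062)),
("side",sid(261,171),lambda v:(-.055,0,.118)),("side",sid(169,258),lambda v:(-.055,-.051,.07)),
("side",sid(150,222),lambda v:(-.055-v[4],-.051,.07))]
f=lambda v:np.concatenate([proj(n,W(v,np.array(m(v))))-p for n,p,m in obs])
if __name__=="__main__":
    r=least_squares(f,[.6,.05,0,.04,.03],loss="soft_l1"); v=r.x
    print(v); print(f(v).reshape(-1,2)); np.save("v.npy",v)
    for p in [(-.145-v[3],0,.034),(-.055,0,.1),(-.055-v[4],0,.1)]: print(W(v,p))
E
python3 fit.py
```

```text
[ 0.6588  0.0405 -0.097   0.033   0.0241]
[[-0.8944 -0.3899]
 [-0.1642  0.2962]
 [-0.2123  0.0848]
 [ 0.109  -0.2193]
 [-0.2617 -0.3317]
 [-1.16   -0.1014]
 [ 0.6885  0.0795]
 [-1.3194  0.2755]
 [-0.8568 -1.045 ]
 [ 1.2544  0.2676]
 [-0.3188 -0.1024]
 [-0.169   0.3563]
 [-0.3076  0.364 ]
 [-0.2441 -0.3059]]
[0.4817 0.0577 0.034 ]
[0.6041 0.0458 0.1   ]
[0.5801 0.0481 0.1   ]
```

```bash
python3 - <<'E'
from bench import ctrl
import numpy as np
from fit import W
v=np.load("v.npy"); ori=[np.pi,0,v[2]]
P=lambda x,z,y=0:list(W(v,(x,y,z)))
ctrl.command_gripper(0.0,20)
x0=-.145-v[3]-.009-.022
ctrl.move_ptp(P(x0,.25),ori)
ctrl.move_linear(P(x0,.04),speed=.15)
d=np.array([np.cos(v[2]),np.sin(v[2])])
s=ctrl.observe(); f0=np.array(s["force"]); print(s["clock"],s["tcp_pos"],s["tcp_rot"],f0,s["opening"])
x=x0
while x<-.154+.012:
    x+=.003; ctrl.move_linear(P(x,.04),speed=.05)
    s=ctrl.observe(); F=-(np.array(s["force"])-f0)[:2]@d
    c,sn=d; t=np.array(s["tcp_pos"][:2])-v[:2]; print(round(x,4),round(t@d,4),round(F,1))
    if F>28: break
print(s["clock"])
E
```

```text
5.3333 [0.4513 0.0608 0.0406] [-3.1413 -0.0011 -0.0972] [-0.2167  0.3966 -0.3268] 0.007100135593673431
-0.206 -0.2054 -0.9
-0.203 -0.2027 -1.2
-0.2 -0.1997 -0.5
-0.197 -0.1967 -0.6
-0.194 -0.1938 0.1
-0.191 -0.1908 -0.6
-0.188 -0.1878 -0.2
-0.185 -0.1847 -1.1
-0.182 -0.1816 -0.2
-0.179 -0.1786 -0.4
-0.176 -0.1756 0.2
-0.173 -0.1726 -1.5
-0.17 -0.1697 -0.5
-0.167 -0.168 4.2
-0.164 -0.1636 0.2
-0.161 -0.1599 -1.4
-0.158 -0.1575 0.7
-0.155 -0.1568 4.6
-0.152 -0.1567 11.5
-0.149 -0.1566 19.6
-0.146 -0.1565 27.1
-0.143 -0.1564 34.7
10.8333
```

Resistance peaked at about 11 mm from home, dropped away as the catch snapped, then met a hard stop. I'll back off, rise over the gate and look.

```bash
python3 - <<'E'
from bench import ctrl, read_camera
import numpy as np, cv2
from fit import W
v=np.load("v.npy")
P=lambda x,z,y=0:list(W(v,(x,y,z)))
ctrl.move_linear(P(-.19,.04),speed=.08)
ctrl.move_linear(P(-.19,.20),speed=.2)
ctrl.command_gripper(0.7)
ctrl.move_linear(P(-.055,.20),speed=.15)
s=ctrl.observe(); c=read_camera("wrist"); t=read_camera("top")
np.savez("wrist.npz",K=c["K"],H=c["hand_eye"],p=s["tcp_pos"],r=s["tcp_rot"])
a=cv2.resize(c["frame"][:,:,::-1],(400,300)); b=cv2.resize(t["frame"][170:260,275:375,::-1],(400,300),interpolation=cv2.INTER_CUBIC)
cv2.imwrite("pics/w1.png",np.hstack([a,b])); cv2.imwrite("pics/wfull1.png",c["frame"][:,:,::-1])
print(s["clock"],s["tcp_pos"],s["opening"],c["hand_eye"])
E
```

```text
14.575 [0.6034 0.046  0.1999] 0.6985144212610486 [[-0.0005 -0.9643 -0.2649  0.0691]
 [ 1.     -0.0005 -0.0002  0.0003]
 [ 0.     -0.2649  0.9643 -0.1278]
 [ 0.      0.      0.      1.    ]]
```

View pics/w1.png

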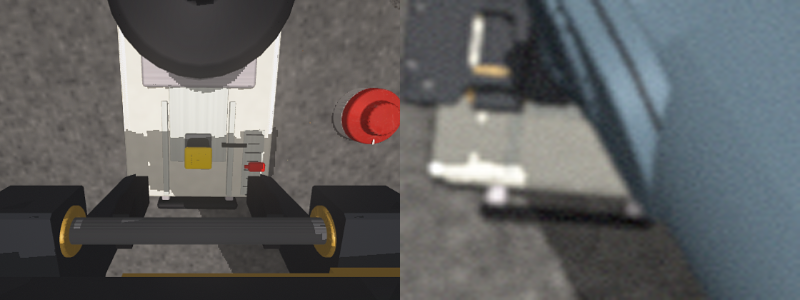

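The wrist view (left half) shows the drawer home, the grip centred at (198,157), the pointer at (232,145) and the clip tip at (246,166). I'll descend, pinch, and pull part of the way.

```bash
cat > look.py <<'E'
from bench import ctrl, read_camera
import numpy as np, cv2
def look(name):
    s=ctrl.observe(); c=read_camera("wrist")
    np.savez(name+".npz",K=c["K"],H=c["hand_eye"],p=s["tcp_pos"],r=s["tcp_rot"])
    cv2.imwrite(f"pics/{name}_full.png",c["frame"][:,:,::-1])
    return s,c
E
python3 - <<'E'
from look import *
from fit import W
v=np.load("v.npy"); d=np.array([np.cos(v[2]),np.sin(v[2])])
P=lambda x,z,y=0:list(W(v,(x,y,z)))
f0=np.array(ctrl.observe()["force"])
ctrl.move_linear(P(-.055,.104),speed=.1)
print(np.array(ctrl.observe()["force"])-f0)
ctrl.command_gripper(0.0,45)
s=ctrl.observe(); print(s["opening"]*88,s["grip_force"],s["tcp_pos"],np.array(s["force"])-f0)
ctrl.move_linear(P(-.055-.018,.104),speed=.03)
s,c=look("g1"); print(s["clock"],s["tcp_pos"],s["opening"]*88,s["grip_force"],(np.array(s["force"])-f0)[:2]@d)
cv2.imwrite("pics/g1.png",cv2.resize(c["frame"][:,:,::-1],(800,600),interpolation=cv2.INTER_CUBIC))
E
```

```text
[-0.4239 -0.258   1.4879]
21.684949206000283 44.98890794813633 [0.604  0.0456 0.104 ] [-0.8941 -0.9819  2.2927]
17.2167 [0.5871 0.0474 0.1041] 21.540933415946412 44.99068681150675 4.2692040692229165
```

View pics/g1.png

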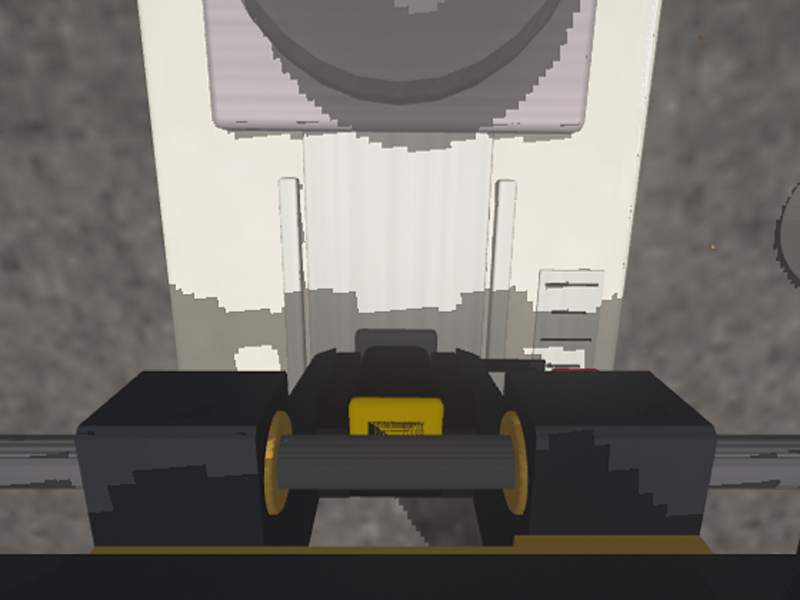

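The gate is following the pinch; the pointer tip is visible at (545,366), but the finger hides the clip. I'll measure the clip offset from the unobstructed earlier wrist frame and take a side view now.

```bash
python3 - <<'E'
from bench import read_camera
import cv2,numpy as np
a=cv2.imread("pics/wfull1.png")[180:260,290:390]
c=read_camera("side"); cv2.imwrite("pics/side1_full.png",c["frame"][:,:,::-1])
b=c["frame"][200:260,225:300,::-1]
cv2.imwrite("pics/m1.png",np.vstack([cv2.resize(a,(400,320),interpolation=cv2.INTER_CUBIC),])if 0 else np.hstack([cv2.resize(a,(400,320),interpolation=cv2.INTER_CUBIC),cv2.resize(b,(400,320),interpolation=cv2.INTER_CUBIC)]))
E
```

```text
(no output)
```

View pics/m1.png

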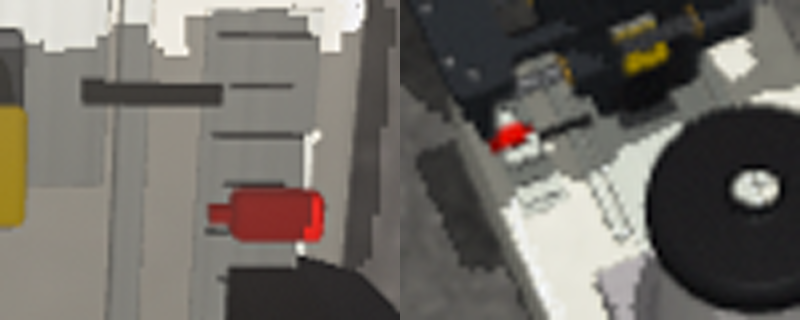

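```bash
cat > ray.py <<'E'
import numpy as np
from scipy.spatial.transform import Rotation as R
v=np.load("v.npy"); np.set_printoptions(precision=4,suppress=True)
def disp(K,T,uv,z=.07):
    r=T[:3,:3]@np.linalg.solve(K,[uv[0],uv[1],1.]); P=T[:3,3]+r*(z-T[2,3])/r[2]
    c,s=np.cos(v[2]),np.sin(v[2]); q=P[:2]-v[:2]; return np.array([c*q[0]+s*q[1],-s*q[0]+c*q[1]])
def wristT(f):
    n=np.load(f); T=np.eye(4); T[:3,:3]=R.from_euler("xyz",n["r"]).as_matrix(); T[:3,3]=n["p"]; return n["K"],T@n["H"]
E
python3 - <<'E'
from ray import *
K,T=wristT("wrist.npz"); w=lambda u,v:((u+.5)/4-.5+290,(v+.5)/4-.5+180)
a,b=disp(K,T,w(222,94)),disp(K,T,w(210,213)); print("w0 ptr,clip",a,b,a-b)
for y in (80,105,191,241): print(disp(K,T,w(225,y)))
K,T=wristT("g1.npz"); print("g1 ptr",disp(K,T,((545.5)*.7-.5,366.5*.7-.5)))
n=np.load("side.npz"); s=lambda u,v:((u-400+.5)/16*3-.5+225,(v+.5)/16*3-.5+200)
a,b=disp(n["K"],n["T"],s(591,120)),disp(n["K"],n["T"],s(534,128)); print("side",a,b)
E
```

```text
w0 ptr,clip [-0.0559 -0.0517] [-0.0797 -0.0506] [ 0.0238 -0.0011]
[-0.0532 -0.0521]
[-0.058  -0.0524]
[-0.0752 -0.0533]
[-0.0854 -0.0538]
g1 ptr [-0.0734 -0.0519]
side [-0.0719 -0.0245] [-0.079  -0.0501]
```

Two independent measurements of pointer-to-clip travel agree at 24 mm. The pointer has moved 17.5 mm, so I'll go the rest of the way.

```bash
python3 - <<'E'
from look import *
from ray import *
s=ctrl.observe(); d=np.array([np.cos(v[2]),np.sin(v[2]),0])
p=np.array(s["tcp_pos"])-.0064*d
ctrl.move_linear(list(p),speed=.02); ctrl.hold(.3)
s1,c=look("g2"); print(s1["clock"],(np.array(s1["tcp_pos"])-s["tcp_pos"])@d,s1["opening"]*88)
t=read_camera("side"); cv2.imwrite("pics/side2_full.png",t["frame"][:,:,::-1])
a=c["frame"][220:300,330:430,::-1]; b=t["frame"][205:245,235:285,::-1]
cv2.imwrite("pics/m2.png",np.hstack([cv2.resize(x,(400,320),interpolation=cv2.INTER_CUBIC) for x in(a,b)]))
E
```

```text
18.0417 -0.005295493874859647 21.602813282894367
```

View pics/m2.png

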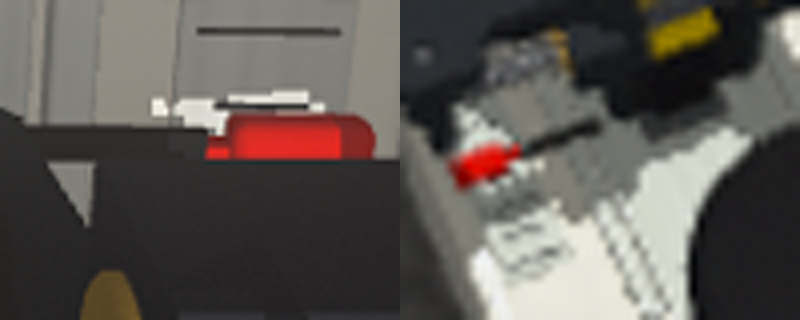

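```bash
python3 - <<'E'
from ray import *
K,T=wristT("wrist.npz"); w=lambda u,v:((u+.5)/4-.5+290,(v+.5)/4-.5+180)
for l,p in dict(ptr_rear=(215,82),ptr_front=(215,105),nose_rear=(215,203),nose_front=(215,224),body_rear=(240,189)).items(): print(l,disp(K,T,w(*p)))
K,T=wristT("g2.npz"); w=lambda u,v:((u+.5)/4-.5+330,(v+.5)/4-.5+220)
for l,p in dict(ptr_rear=(203,128),nose_rear=(212,137),body_rear=(240,114)).items(): print(l,disp(K,T,w(*p)))
E
```

```text
ptr_rear [-0.0536 -0.0503]
ptr_front [-0.058  -0.0505]
nose_rear [-0.0776 -0.0515]
nose_front [-0.0819 -0.0517]
body_rear [-0.0748 -0.0561]
ptr_rear [-0.0763 -0.0512]
nose_rear [-0.0775 -0.0524]
body_rear [-0.0745 -0.0556]
```

The pointer's rear edge is still 1.2 mm short of the clip nose's rear edge. A small correction should close it.

```bash
python3 - <<'E'
from look import *
from ray import *
s=ctrl.observe(); d=np.array([np.cos(v[2]),np.sin(v[2]),0])
ctrl.move_linear(list(np.array(s["tcp_pos"])-.0024*d),speed=.01); ctrl.hold(.5)
s1,c=look("g3"); print(s1["clock"],(np.array(s1["tcp_pos"])-s["tcp_pos"])@d,s1["opening"]*88,s1["grip_force"])
t=read_camera("side")
a=c["frame"][220:300,330:430,::-1]; b=t["frame"][205:245,235:285,::-1]
cv2.imwrite("pics/m3.png",np.hstack([cv2.resize(x,(400,320),interpolation=cv2.INTER_CUBIC) for x in(a,b)]))
E
```

```text
18.925 -0.0012557901141361436 21.666160622482465 44.99072229489684
```

View pics/m3.png

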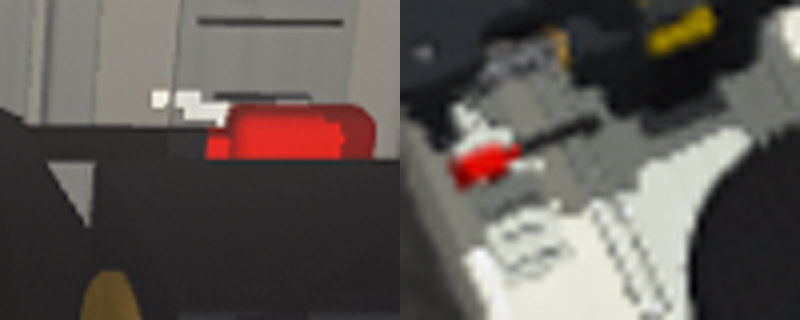

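The pointer's rear edge (row 127) and the nose's rear edge (row 126) now coincide, the side view agrees, and the clip hasn't moved. Handing in while still holding.

```bash
python3 -c "
from bench import ctrl
print(ctrl.sign_off())"
```

```text
the job is handed in; nothing more can be done
None
```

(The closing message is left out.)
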